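Cull the bad rails and clamp the good ones

ROBOT

A 7-joint arm with a two-finger parallel gripper is mounted at the origin on a cart in front of the work surface, level with it; the furniture and walls round the work are solid. World frame = base frame: x ahead of the robot, y to its left, z up, the work surface at z = 0. Lengths are in m, angles in rad, forces in N, time in s.
With the tool pointing down it reaches from about 0.4 to 0.9 m from the base axis. Payload 5.5 kg.
Tool frame: the origin (TCP) lies midway between the tips of the shut fingers; the grasp point (between the pads) lies 19 mm behind it (manip.grip_depth is the distance from the TCP to the grasp point, in m); z points along the fingers, x is the direction in which the jaws open and shut, and the axes are right-handed (so a half turn about z gives the same grasp; the last joint's range is limited). The gripper opens to 92 mm and grips with 3 to 60 N. Pads are 19 mm wide; open, the fingers measure 130 mm over their backs; the gripper's body (75 mm by 190 mm) begins 47 mm behind the grasp point.
Start: joints at [-1.055, 0.501, -0.427, 1.55, 0.221, 1.138, -0.21], TCP at [0.163, 0.629, 0.227] pointing down, gripper open.
Joint ranges: [-2.88, 2.88], [-0.31, 2.03], [-1.54, 1.56], [0.2, 2.42], [-1.41, 4.55], [0.19, 2.02], [-2.57, 2.57]. Speed limits (rad/s): [2.57, 2.57, 3.14, 3.14, 3.14, 3.14, 3.14].

INTERFACE

Orientations are given as a unit quaternion [x, y, z, w].
In Python, from bench import manip, effector, viewer gives the robot as it stands. Calls block until the motion is done:
- manip.move_pose(position, orientation): joint-space move of the TCP to a pose.
- manip.servo_line(position, ori=None, vel=0.15): straight line of the TCP; ori=None keeps the orientation; vel is the mean speed in m/s.
- manip.movej(angles): joint-space move.
- effector.open_jaws() and effector.close(f_grip=None): open the fingers fully, or close them until they stop; f_grip is the grip in N (None keeps the last).
- manip.sleep(seconds).
- manip.solve_ik(position, orientation): joint angles nearest the present ones, or None.
- viewer.get_image(name): name is "scene" or "side" or "wrist"; returns the picture (400x640x3 uint8, red, green, blue); there is no depth.
- viewer.get_calibration(name): a dict with "vfov" (degrees; the focal length in pixels is half the picture's height over the tangent of half this angle, whatever the lens; pixels are square), "cx", "cy" (the principal point, pixels), "eye" and "attitude" of the camera in the world. Camera axes: x right, y down, z forward; pixel columns grow to the right and rows downward; lengths in m; the calibration is good to about 2 mm. A picture is of the moment at which its call begins: read the wrist's pose just before it. get_calibration takes no time and is no camera call; for the wrist camera it gives the pose at the moment of the call.
A pose or a line that the arm cannot do raises manip.PlanningError and nothing moves.
- manip.hand_in(): hands the job in, once; it reports no verdict.
Readings, each from a call of its own:
- manip.current_clock(): time.
- manip.current_q(): joint angles.
- manip.current_joint_velocities(): joint speeds.
- manip.current_tau(): joint torques, N m.
- manip.current_tool_pos(): TCP position.
- manip.current_tcp_rot(): TCP orientation.
- manip.current_force(): force on the tool from outside, world axes, zero at the start.
- manip.current_wrist_torque(): the same for the moment, N m.
- manip.current_finger_gap(): finger opening in m.
Only numpy, scipy, OpenCV 4.12 (cv2) and the standard library are available. Lean on these libraries where they do the work, as an engineer would, in place of code of your own. Each camera call takes 0.05 s, during which the arm holds its last target. There are 200 camera calls.

TASK

Six wooden rail blanks lie in the clamping jig, and three of them are no good: one is too short, one has a split-off corner, one is bowed. Put these three into the plywood scrap tray so that they lie wholly inside it, leave the three sound rails lying in their lanes, and only then give the cam lever its full quarter turn to the left, so that the bar draws the sound rails tight against the fence. Do not lift or knock over the sound rails, and do not disturb the glue bottle, the tin or the tape measure.

Things in the scene. Friction and masses are not known exactly. Their poses are not given: they have to be found in the camera images.
- jig: Plywood clamping jig, fixed. Origin at bench level, at the middle of a clamped sound rail. x: along the rails, away from the robot. Plate 12 mm thick, x -88 to 76, y -150 to 150 mm, tongue to x -158. Dark fence 30 mm above the plate, face at x 60. Six lanes without dividers at y -130, -78, -26, 26, 78, 130 mm, rails in any order, within 0.03 rad of x, sound ones 4 to 9 mm off the fence.
- bar (a joint): Travel of the dark rubber-faced wooden clamp bar (294 mm wide, 16 thick, 25 tall) across the robot's side of the jig: 0 m open, face at jig x = -76 mm; about 0.016 m closed, face at x = -60 mm, pressing 120 mm rails endwise against the fence. Driven only by the cam.
- cam (a joint): Cam lever angle, rad. Near 0: lever points to jig -x (toward the robot), open. 1.57: points to jig +y (robot's left), shut; stop at 1.6. Turns clockwise seen from above; takes about 0.25 Nm, somewhat more once rails are met; stays where it is left.
- cam_pivot (a point): On the cam's upright axis (jig x = -118 mm, y = 0), 42 mm above the bench, at half height of the lever.
- cam_lever_grip (a point): Point to grip or push on the dark steel cam lever, 70 mm from the pivot axis and 42 mm above the bench. The lever is a level bar 16 mm wide and 22 mm tall (31 to 53 mm above the bench) that reaches from the pivot to 93 mm out.
- bin: Low open plywood scrap tray fixed to the bench left of the jig. Origin: centre of its underside; outer 166 (x) x 186 (y) x 40 mm tall, walls and floor 7 mm thick.
- rail_good_1: Pale wooden rail blank, 22 mm wide, 34 mm tall, at the start lying in one of the jig's six lanes. Origin: centre of its underside; x along its length, z up. About 80 g. A sound one: straight, 120 mm long, square ends.
- rail_good_2: Pale wooden rail blank, 22 mm wide, 34 mm tall, at the start lying in one of the jig's six lanes. Origin: centre of its underside; x along its length, z up. About 80 g. A sound one: straight, 120 mm long, square ends.
- rail_good_3: Pale wooden rail blank, 22 mm wide, 34 mm tall, at the start lying in one of the jig's six lanes. Origin: centre of its underside; x along its length, z up. About 80 g. A sound one: straight, 120 mm long, square ends.
- rail_short: Pale wooden rail blank, 22 mm wide, 34 mm tall, at the start lying in one of the jig's six lanes. Origin: centre of its underside; x along its length, z up. About 80 g. An odd one: only 84 mm long, otherwise straight and square.
- rail_split: Pale wooden rail blank, 22 mm wide, 34 mm tall, at the start lying in one of the jig's six lanes. Origin: centre of its underside; x along its length, z up. About 80 g. An odd one: 120 mm long, but the corner at its +x end has split away: beyond x = +18 mm it tapers, and the last 30 mm are only 9 mm wide (y from -11 to -2 mm). Full width from x = -60 to +18 mm.
- rail_bowed: Pale wooden rail blank, 22 mm wide, 34 mm tall, at the start lying in one of the jig's six lanes. Origin: centre of its underside; x along its length, z up. About 80 g. An odd one: bowed sideways, 120 mm long. The middle (x from -18 to +18 mm) is straight with its centre line at y = +4 mm; both ends bend toward -y by 0.22 rad, so the end faces' middles lie at y = -5 mm.
- rail_short_end_a (a point): The point is the middle of the end face, 17 mm above the underside. At x = -42 mm of rail_short.
- rail_short_end_b (a point): The point is the middle of the end face, 17 mm above the underside. At x = +42 mm of rail_short.
- rail_split_end_a (a point): The point is the middle of the end face, 17 mm above the underside. Whole end, x = -60 mm, of rail_split.
- rail_split_end_b (a point): The point is the middle of the end face, 17 mm above the underside. Split end, x = +60 mm, y = -6.5 mm, of rail_split.
- rail_bowed_end_a (a point): The point is the middle of the end face, 17 mm above the underside. At x = -58 mm, y = -5 mm of rail_bowed.
- rail_bowed_end_b (a point): The point is the middle of the end face, 17 mm above the underside. At x = +58 mm, y = -5 mm of rail_bowed.
- glue_bottle: Bystander: glue bottle, 60 mm across, 204 mm tall, standing behind the jig. Origin: centre of its underside.
- wax_tin: Bystander: round tin with a pale lid, 71 mm across, 74 mm tall, behind the jig. Origin: centre of its underside.
- tape_measure: Bystander: tape measure, 38x83x72 mm, right of the jig, behind the vise. Origin: centre of its underside.
Not all that is in view belongs to the job. Leave any turquoise look-alike of the rail_short alone.

How it is judged:
By the outcome, as a careful person would: the job done as asked, in the order asked, and still so for the second after the job is handed in, with the robot touching nothing.
It also fails if it takes over 72 s, if anything falls off the work surface, if the arm or the gripper's body presses on something with over 40 N, if the wrist force passes 120 N, or if a joint passes its speed limit or range.

## Working session

There is one attempt and no reset: what is moved stays moved. The work goes in short steps, each a Python script; the robot and the scene stay as the last script left them, time stands still between calls to the robot, and variables do not carry over. Pictures are saved under pics/ and viewed, about 8 in all and at most 12, crops included, and the job is handed in when it is done.

```bash
mkdir -p pics; ls; python3 - <<'E'
from bench import manip, effector, viewer
import cv2
for n in ("scene","side","wrist"):
    c=viewer.get_calibration(n); print(n,c)
    im=viewer.get_image(n); cv2.imwrite(f"pics/a_{n}.png",im[:,:,::-1])
print(manip.current_tcp_rot(),manip.current_clock())
E
```

```text
pics
scene {'vfov': 57.165154832157135, 'cx': 321.6100357030636, 'cy': 196.58559822761558, 'eye': array([0.28166942, 0.43321227, 0.6396592 ]), 'attitude': array([-0.21989478,  0.88946009, -0.39039344,  0.08999998])}
side {'vfov': 54.94295473833597, 'cx': 322.57165443293377, 'cy': 203.86128929232464, 'eye': array([0.29170103, 0.64918101, 0.80695195]), 'attitude': array([-0.14271172,  0.89937104, -0.40663136,  0.0735937 ])}
wrist {'vfov': 66.49419698566467, 'cx': 317.200776447041, 'cy': 194.64903603077093, 'eye': array([0.09822147, 0.64563619, 0.38387835]), 'attitude': array([0.78402169, 0.60780631, 0.07670542, 0.0999888 ])}
[ 7.90592344e-01  6.12342382e-01 -6.01385913e-04  4.37875672e-04] 0.15
```

View pics/a_scene.png

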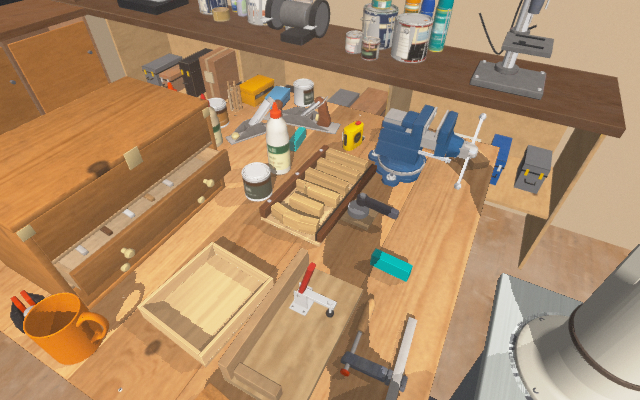

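View pics/a_side.png

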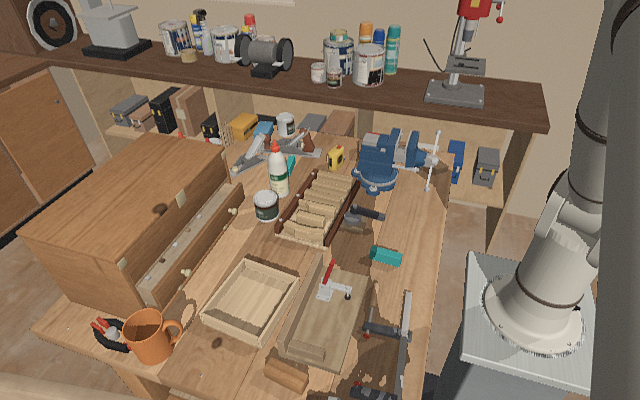

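The scene camera shows the jig around (320,195): fence on the left from (265,210) to (325,150), bar on the right from (320,235) to (375,175), lever tip at (395,212). The scrap tray is centred at about (207,300), and the turquoise decoys are at (392,265) and (299,138).

```bash
cat > h.py <<'E'
from bench import manip, effector, viewer
import numpy as np, cv2
from scipy.spatial.transform import Rotation as R
def cal(n):
    c=viewer.get_calibration(n); f=200/np.tan(np.radians(c['vfov'])/2)
    return f,c['cx'],c['cy'],np.array(c['eye']),R.from_quat(c['attitude'])
def cast(c,uv,z):
    f,cx,cy,e,r=c; uv=np.atleast_2d(uv).astype(float)
    d=r.apply(np.c_[(uv[:,0]-cx)/f,(uv[:,1]-cy)/f,np.ones(len(uv))])
    return e+d*((z-e[2])/d[:,2])[:,None]
def proj(c,P):
    f,cx,cy,e,r=c; p=r.inv().apply(np.atleast_2d(P)-e)
    return np.c_[cx+f*p[:,0]/p[:,2],cy+f*p[:,1]/p[:,2]]
def shot(n,name=None):
    c=cal(n); im=viewer.get_image(n)[:,:,::-1].copy()
    if name: cv2.imwrite(f"pics/{name}.png",im)
    return c,im
def down(yaw): # tool x (jaw axis) at angle yaw, z down
    return (R.from_euler('z',yaw)*R.from_euler('x',np.pi)).as_quat()
E
python3 - <<'E'
from h import *
c=cal("scene")
np.set_printoptions(precision=3,suppress=True)
print("fence ends",cast(c,[(264,208),(325,149)],.042))
print("bar",cast(c,[(320,228),(374,173)],.037))
print("lever tip",cast(c,[(397,211)],.05), "pivot",cast(c,[(360,208)],.053))
print("tray rim",cast(c,[(143,303),(212,244),(273,289),(203,357)],.04))
r=R.from_quat(manip.current_tcp_rot()); w=cal("wrist")
print("cam in tool",r.inv().apply(w[3]-manip.current_tool_pos()),(r.inv()*w[4]).as_matrix())
im=cv2.imread("pics/a_scene.png")[130:260,230:420]; cv2.imwrite("pics/a_crop.png",cv2.resize(im,None,fx=4,fy=4,interpolation=cv2.INTER_CUBIC))
E
```

```text
fence ends [[ 0.673 -0.046  0.042]
 [ 0.656 -0.321  0.042]]
bar [[ 0.532 -0.056  0.037]
 [ 0.498 -0.293  0.037]]
lever tip [[ 0.396 -0.174  0.05 ]] pivot [[ 0.473 -0.14   0.053]]
tray rim [[0.73  0.262 0.04 ]
 [0.71  0.094 0.04 ]
 [0.537 0.126 0.04 ]
 [0.567 0.287 0.04 ]]
cam in tool [ 0.    -0.066 -0.158] [[ 1.     0.001  0.001]
 [-0.001  0.968  0.25 ]
 [-0.    -0.25   0.968]]
```

View pics/a_crop.png

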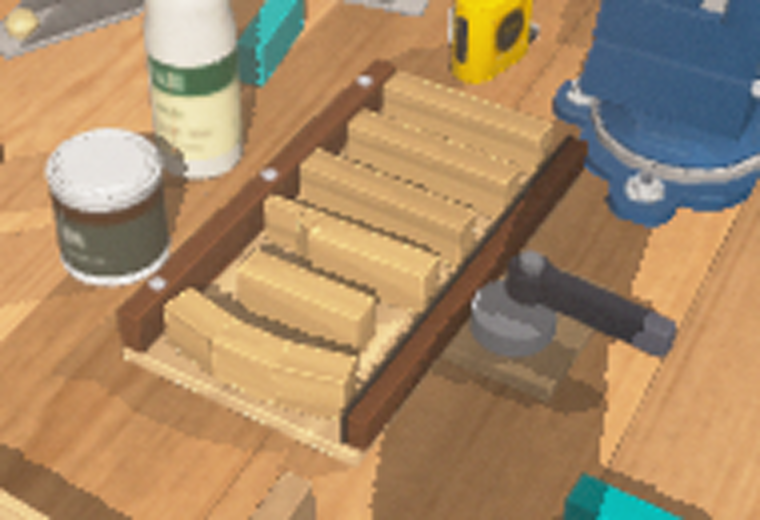

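The crop settles the order from the left (+y): lane 130 bowed, lane 78 short, lane 26 split (notch at the fence end, facing left). The other three are sound. The lever points toward the robot. I'll move the wrist camera so it covers both the jig and the tray.

```bash
python3 - <<'E'
from h import *
np.set_printoptions(precision=3,suppress=True)
p=manip.current_tool_pos()
manip.servo_line([p[0],p[1],.30],vel=.2)
manip.move_pose([.45,-.06,.30],down(1.48))
manip.sleep(.2)
c,im=shot("wrist","w1"); np.save("w1cal.npy",np.r_[c[0],c[1],c[2],c[3],c[4].as_quat()])
print(manip.current_clock(),manip.current_q(),c[3])
E
```

```text
3.5583 [-0.211  0.037  0.293  1.947 -0.012  1.159  1.567] [ 0.384 -0.054  0.458]
```

View pics/w1.png

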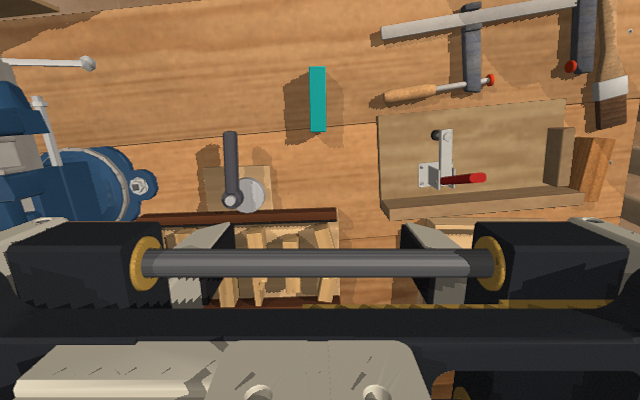

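The camera sits behind the gripper, so the gripper hides the jig below row 220. I'll flip the wrist by half a turn, so the view opens away from the robot.

```bash
python3 - <<'E'
from h import *
np.set_printoptions(precision=3,suppress=True)
manip.move_pose([.45,-.03,.30],down(1.48-np.pi))
manip.sleep(.2)
c,im=shot("wrist","w2"); np.save("w2cal.npy",np.r_[c[0],c[1],c[2],c[3],c[4].as_quat()])
print(manip.current_clock(),manip.current_q(),c[3])
E
```

```text
6.45 [-1.325  0.06   1.402  1.973 -0.065  1.159 -1.559] [ 0.517 -0.036  0.458]
```

View pics/w2.png

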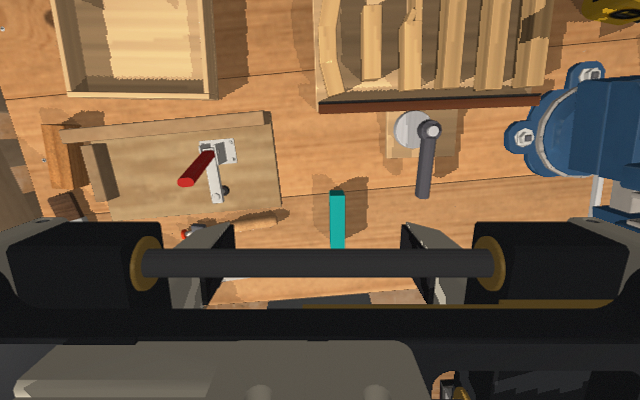

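Now the tray (65–215, 0–98) and the jig (320–545, 0–112) show clear of the gripper, but cut off at the top. I'll shift the view forward and measure.

```bash
python3 - <<'E'
from h import *
np.set_printoptions(precision=3,suppress=True)
manip.move_pose([.575,-.03,.30],down(1.48-np.pi))
manip.sleep(.2)
c,im=shot("wrist","w3"); np.save("w3cal.npy",np.r_[c[0],c[1],c[2],c[3],c[4].as_quat()])
print(manip.current_clock(),manip.current_q(),c[3])
E
```

```text
7.4167 [-0.926  0.638  1.399  1.696 -0.646  1.368 -1.079] [ 0.642 -0.036  0.459]
```

View pics/w3.png

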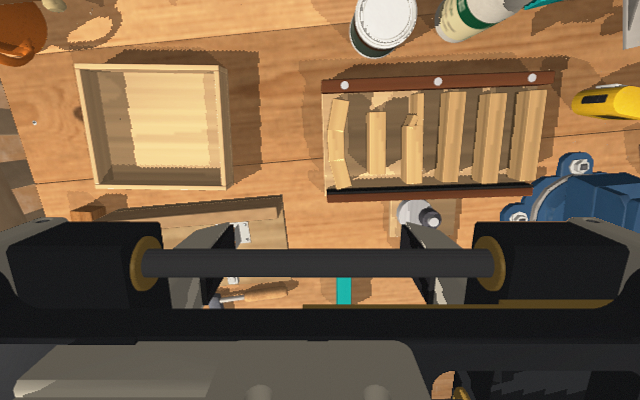

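```bash
python3 - <<'E'
from h import *
np.set_printoptions(precision=3,suppress=True)
v=np.load("w3cal.npy"); c=(v[0],v[1],v[2],v[3:6],R.from_quat(v[6:]))
s=cast(c,[(345,86),(438,82),(532,77)],.043); print("screws",s)
print("tray rim",cast(c,[(76,66),(226,64),(231,188),(95,188)],.04))
print("pivot",cast(c,[(430,218)],.055))
im=cv2.imread("pics/w3.png")[65:210,310:560]; cv2.imwrite("pics/w3c.png",cv2.resize(im,None,fx=3.2,fy=3.2,interpolation=cv2.INTER_CUBIC))
E
```

```text
screws [[ 0.676 -0.074  0.043]
 [ 0.67  -0.193  0.043]
 [ 0.665 -0.313  0.043]]
tray rim [[0.731 0.268 0.04 ]
 [0.716 0.076 0.04 ]
 [0.554 0.095 0.04 ]
 [0.572 0.287 0.04 ]]
pivot [[ 0.49  -0.179  0.055]]
```

View pics/w3c.png

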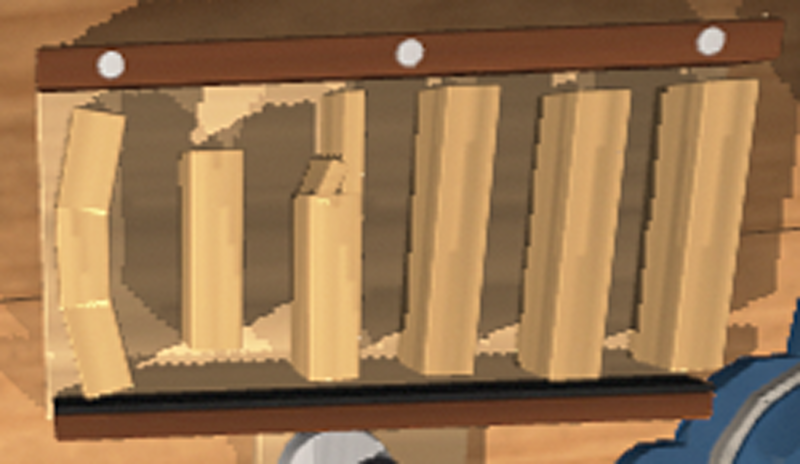

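The enlarged crop confirms it: bowed at (85,255), short at (217,250), split at (335,285) with its notch far-left, then the three sound rails. Rail gaps are about 30 mm and each finger is 19 mm thick. So I'll drop the right finger into the gap to the right of each scrap rail, working from the left, and let closing drag the rail left. Now the rail-top points, converted to the jig frame.

```bash
cat >> h.py <<'E'
YT=-0.10; OT=np.array([.643,.182])
def T2W(p): return R.from_euler('z',YT).as_matrix()[:2,:2]@np.asarray(p,float)+OT
QJ=down(YJ-np.pi/2); QT=down(YT-np.pi/2)
def st(t=""):
    print(t,"t",round(manip.current_clock(),2),"p",np.round(manip.current_tool_pos(),4),"gap",round(manip.current_finger_gap()*1000,1),"F",np.round(manip.current_force(),1))
E
python3 - <<'E'
from h import *
v=np.load("w3cal.npy"); c=(v[0],v[1],v[2],v[3:6],R.from_quat(v[6:]))
print("tin",cast(c,[(385,15)],.074),"bottle base",cast(cal("scene"),[(279,170)],0.))
a=J2W([-.007,.156])
manip.move_pose([*a,.10],QJ); st("above")
manip.servo_line([*a,.026],vel=.12); st("down")
effector.close(15); st("closed")
manip.servo_line([*a,.036],vel=.1); st("lift")
shot("wrist","w4"); shot("scene","s4")
im=cv2.imread("pics/s4.png")[110:270,210:450]; cv2.imwrite("pics/s4c.png",cv2.resize(im,None,fx=3,fy=3,interpolation=cv2.INTER_CUBIC))
print(manip.current_q())
E
```

```text
tin [[ 0.74488018 -0.12139457  0.074     ]] bottle base [[ 0.74879422 -0.22430559  0.        ]]
above t 8.24 p [ 0.6033 -0.0343  0.1016] gap 91.7 F [-0.3  0.6  1. ]
down t 9.01 p [ 0.6025 -0.0343  0.0264] gap 91.7 F [-0.2 -0.8  0.1]
closed t 10.04 p [ 0.6022 -0.0336  0.026 ] gap 26.4 F [-1.3 -0.7  0.9]
lift t 10.29 p [ 0.6026 -0.0335  0.0366] gap 21.5 F [-0.4  1.2 -1.1]
[-0.68819183  0.91564534  1.01929846  1.83104351 -0.95150605  0.97897482
 -0.85978029]
```

View pics/s4c.png

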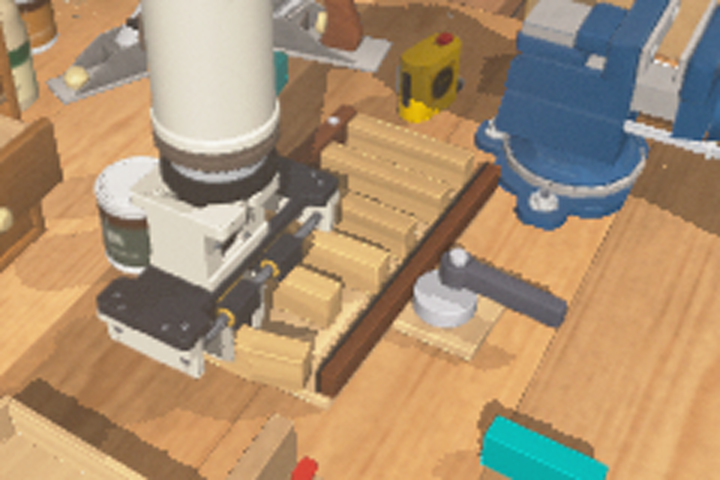

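The bowed rail is gripped (gap 21.5 mm) and the others are undisturbed. Next I'll set it in the middle of the tray and pick the short one, checking force during the descent.

```bash
cat >> h.py <<'E'
def pick(x,y,z):
    a=J2W([x,y]); manip.move_pose([*a,.10],QJ)
    manip.servo_line([*a,.042],vel=.15); f0=manip.current_force(); st("at top")
    if abs(f0[2])>4: raise SystemExit("contact")
    manip.servo_line([*a,z],vel=.1); st("down")
    effector.close(15); manip.sleep(.2); st("closed")
    manip.servo_line([*a,.11],vel=.2); st("lifted")
def place(x,y,z):
    b=T2W([x,y]); manip.move_pose([*b,.11],QT)
    manip.servo_line([*b,z],vel=.15); st("place"); effector.open_jaws(); manip.sleep(.1)
    manip.servo_line([*b,.12],vel=.25); st("off")
E
python3 - <<'E'
from h import *
p=manip.current_tool_pos(); manip.servo_line([p[0],p[1],.11],vel=.2); st()
place(0,0,.022)
shot("side","d5"); 
pick(-.007,.108,.028)
shot("scene","s5"); shot("side","d5b")
a=cv2.imread("pics/d5.png")[160:360,190:400]; b=cv2.imread("pics/s5.png")[110:270,210:450]
cv2.imwrite("pics/c5.png",np.hstack([cv2.resize(a,(400,381)),cv2.resize(b,(400,381))]))
E
```

```text
t 10.91 p [ 0.6019 -0.0327  0.1095] gap 21.8 F [-1.1 -0.2 -1.9]
place t 12.53 p [0.6429 0.1809 0.0213] gap 22.0 F [-0.4  0.3 -1.5]
off t 14.36 p [0.6432 0.1822 0.1209] gap 91.7 F [-0.4 -0.  -0.7]
at top t 15.98 p [ 0.6001 -0.0815  0.0419] gap 91.5 F [0.7 0.1 0.7]
down t 16.27 p [ 0.5997 -0.0817  0.0277] gap 91.7 F [-0.5 -0.7  0.3]
closed t 17.56 p [ 0.6    -0.0817  0.028 ] gap 21.9 F [-0.  -0.5  0.1]
lifted t 18.12 p [ 0.5997 -0.0808  0.1094] gap 21.8 F [-0.2  0.4 -0.5]
```

View pics/c5.png

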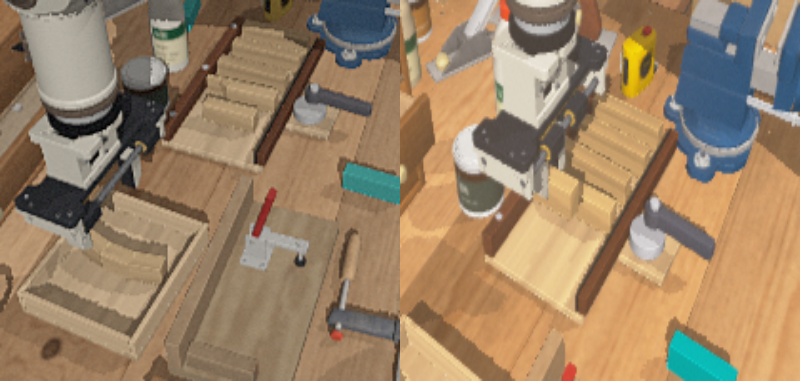

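The bowed rail lies in the tray's middle and the short one is held (gap 21.8 mm). I'll release it from just above rim height on the left. Then I'll look at the tray and take a close look straight above the narrow gap between split and sound rail.

```bash
python3 - <<'E'
from h import *
place(0,.050,.0425)
manip.move_pose([.56,-.188,.22],QJ); manip.sleep(.15)
c,im=shot("wrist","w6"); np.save("w6cal.npy",np.r_[c[0],c[1],c[2],c[3],c[4].as_quat()]); st()
_,s=shot("scene","s6")
cr=im[40:240,220:480]; t=s[230:365,130:285]
cv2.imwrite("pics/c6.png",np.hstack([cv2.resize(cr,None,fx=2,fy=2,interpolation=cv2.INTER_CUBIC),cv2.resize(t,(270,400))]))
E
```

```text
place t 20.02 p [0.6484 0.2309 0.0427] gap 22.1 F [-0.4 -0.5 -0.7]
off t 21.77 p [0.6487 0.2319 0.1216] gap 91.7 F [-0.8  0.5 -0.1]
 t 23.59 p [ 0.5605 -0.1869  0.2197] gap 92.0 F [ 0.5 -0.3  0.3]
```

View pics/c6.png

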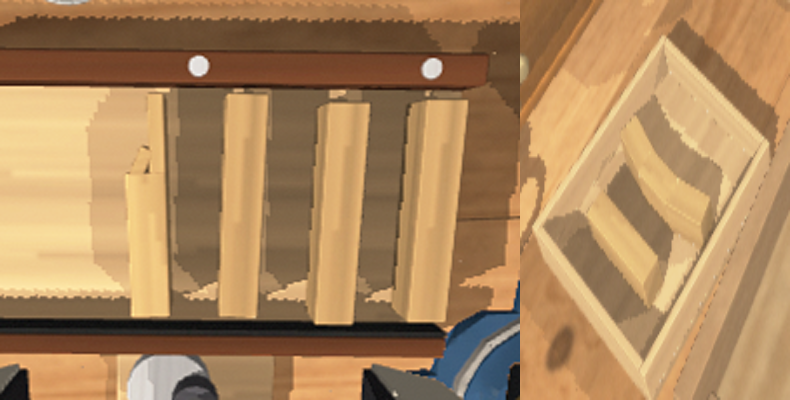

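Both tray rails lie flat inside. The split/sound gap runs between crop x 169 and 221 at row 250. Converting that, then picking the split rail.

```bash
python3 - <<'E'
from h import *
np.set_printoptions(precision=1,suppress=True)
v=np.load("w6cal.npy"); c=(v[0],v[1],v[2],v[3:6],R.from_quat(v[6:]))
def m(pts,z=.046): return W2J(cast(c,np.array(pts)/2+[220,40],z))*1000
e=m([(129,240),(169,240),(222,240),(264,240)]); print(e)
print("split ends",m([(150,316),(157,94)]),"screw",m([(199,66)],.043))
g=(e[1,1]+e[2,1])/2/1000; print("gap",e[1,1]-e[2,1],"mid",g)
if not (24<e[1,1]-e[2,1]<33 and abs(g-.002)<.004): raise SystemExit("check")
pick(-.010,g+.0555,.028)
shot("scene","s7"); shot("side","d7")
place(-.005,-.050,.0425)
_,s=shot("scene","s8"); _,d=shot("side","d8")
cv2.imwrite("pics/c8.png",np.hstack([cv2.resize(s[120:365,130:420],(460,389)),cv2.resize(d[150:350,190:410],(330,300),interpolation=cv2.INTER_CUBIC)[:300].copy() if 0 else cv2.resize(d[150:350,190:410],(340,389))]))
E
```

```text
[[-20.9  37.3]
 [-20.8  15.5]
 [-20.7 -13.4]
 [-20.7 -36.3]]
split ends [[-63.8  26.5]
 [ 54.5  21.1]] screw [[68.4 -0.4]]
gap 28.908139793376534 mid 0.001024477845061436
at top t 24.78 p [ 0.6 -0.1  0. ] gap 91.6 F [ 1.2 -0.2  0.2]
down t 25.07 p [ 0.6 -0.1  0. ] gap 91.7 F [ 1.  -0.1 -0. ]
closed t 26.36 p [ 0.6 -0.1  0. ] gap 21.8 F [ 0.9 -1.1  1.8]
lifted t 26.92 p [ 0.6 -0.1  0.1] gap 21.9 F [ 0.4  0.5 -1.9]
place t 28.66 p [0.6 0.1 0. ] gap 21.9 F [-0.4  0.8 -0.6]
off t 30.41 p [0.6 0.1 0.1] gap 91.8 F [0.  0.9 0.1]
```

View pics/c8.png

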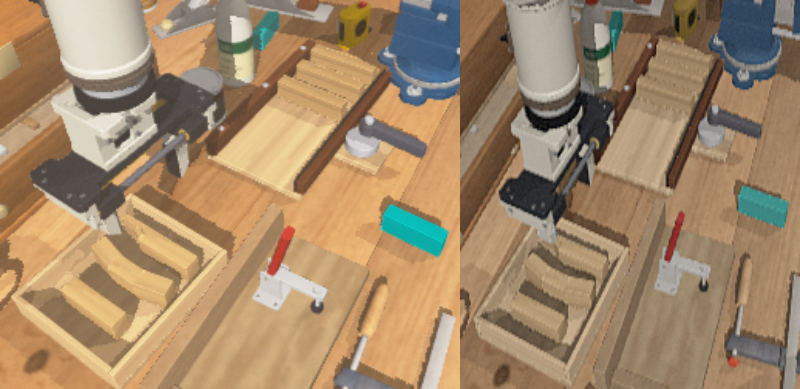

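All three scrap rails lie in the tray and the sound rails are unmoved. Next is the lever: grip it high (tips at 41 mm, so the opening jaws clear the 37 mm bar) and follow the arc while reading the force.

```bash
python3 - <<'E'
from h import *
v=np.load("w2cal.npy"); c=(v[0],v[1],v[2],v[3:6],R.from_quat(v[6:]))
L=W2J(cast(c,[(430,133),(424,196)],.053))*1000; print("lever pivot/tip jig",L)
v=np.load("w6cal.npy"); c=(v[0],v[1],v[2],v[3:6],R.from_quat(v[6:]))
s=W2J(cast(c,np.array([(199,66),(432,68)])/2+[220,40],.043)); print("screw jig yaw resid",np.arctan2(-(s[0]-s[1])[0],(s[0]-s[1])[1]))
r=.070
def tgt(a): return J2W([-.118-r*np.cos(a), r*np.sin(a)])
def q(a): return down(YJ+np.pi/2-a)
p=manip.current_tool_pos(); manip.servo_line([p[0]-.03,p[1],.24],vel=.3)
a0=tgt(0)
manip.move_pose([*a0,.14],q(0)); st("above"); print(manip.current_q().round(2))
manip.servo_line([*a0,.041],vel=.15); effector.close(25); manip.sleep(.2); st("gripped")
for a in np.arange(.2,1.41,.2):
    manip.servo_line([*tgt(a),.041],q(a),vel=.08); st(f"{a:.1f}")
shot("scene","s9")
E
```

```text
lever pivot/tip jig [[-120.03775997    3.99120221]
 [-204.85519701    8.08973705]]
screw jig yaw resid -0.004860121037887292
above t 33.62 p [ 0.414  -0.1811  0.1396] gap 91.5 F [ 0.  -0.1  0.1]
[ 1.39  0.59 -1.29  2.09  0.69  0.99  1.25]
gripped t 35.8 p [ 0.4137 -0.1793  0.0409] gap 15.9 F [-2.3  5.9  2.8]
0.2 t 36.15 p [ 0.4156 -0.1665  0.0408] gap 16.1 F [-2.1  6.7  1.1]
0.4 t 36.5 p [ 0.4203 -0.1533  0.0408] gap 15.6 F [-3.7  6.8  1.5]
0.6 t 36.85 p [ 0.4275 -0.1413  0.0408] gap 15.7 F [-3.   5.5  3.4]
0.8 t 37.2 p [ 0.437  -0.1307  0.0408] gap 15.6 F [-3.5  7.   2.7]
1.0 t 37.55 p [ 0.4485 -0.1221  0.0408] gap 15.9 F [-2.6  7.5  3. ]
1.2 t 37.9 p [ 0.4615 -0.1161  0.0408] gap 15.8 F [-1.5  7.   1.5]
1.4 t 38.25 p [ 0.4755 -0.1128  0.0408] gap 15.8 F [-0.6  8.2  0.3]
```

```bash
python3 - <<'E'
from h import *
r=.070
def tgt(a): return J2W([-.118-r*np.cos(a), r*np.sin(a)])
def q(a): return down(YJ+np.pi/2-a)
def ang():
    j=W2J(manip.current_tool_pos())[0]-[-.118,0]; x=R.from_quat(manip.current_tcp_rot()).as_matrix()[:,0]
    return np.arctan2(j[1],-j[0]).round(3),(YJ+np.pi/2-np.arctan2(x[1],x[0])).round(3),np.round(manip.current_wrist_torque(),2)
for a in (1.5,1.57,1.60,1.62,1.64):
    manip.servo_line([*tgt(a),.041],q(a),vel=.04); manip.sleep(.15); st(a); print(ang())
    if np.linalg.norm(manip.current_force()[:2])>25: break
E
```

```text
1.5 t 38.77 p [ 0.4826 -0.1123  0.0408] gap 15.9 F [-1.3  8.6 -0.3]
(np.float64(1.503), np.float64(1.495), array([ 1.71,  0.23, -0.27]))
1.57 t 39.2 p [ 0.4876 -0.1123  0.0409] gap 15.9 F [-0.   9.2 -0.2]
(np.float64(1.573), np.float64(1.565), array([ 1.7 ,  0.14, -0.28]))
1.6 t 39.6 p [ 0.4891 -0.1124  0.0408] gap 15.4 F [-1.7  9.   1.9]
(np.float64(1.594), np.float64(1.594), array([ 1.74,  0.49, -0.05]))
1.62 t 40.0 p [ 0.4897 -0.1125  0.0408] gap 15.5 F [-3.3  9.   4.8]
(np.float64(1.602), np.float64(1.613), array([1.72, 0.95, 0.22]))
1.64 t 40.4 p [ 0.4904 -0.1125  0.0408] gap 16.0 F [-6.1  8.3  6.5]
(np.float64(1.612), np.float64(1.633), array([1.81, 1.33, 0.32]))
```

Position now lags the command and the reaction force is rising, so the lever is against its stop at about 1.6. Release, retreat, check.

```bash
python3 - <<'E'
from h import *
effector.open_jaws(); st("open")
p=manip.current_tool_pos(); manip.servo_line([p[0],p[1],.25],vel=.3)
manip.move_pose([.45,.0,.30],down(1.48)); manip.sleep(.2); st()
_,s=shot("scene","s10"); c=cal("scene")
print("lever pivot->tip expected px",proj(c,[[*J2W([-.118,0]),.053],[*J2W([-.118,.093]),.053]]))
cv2.imwrite("pics/c10.png",cv2.resize(s[120:365,130:430],None,fx=2.4,fy=2.4,interpolation=cv2.INTER_CUBIC))
E
```

```text
open t 41.67 p [ 0.4922 -0.115   0.041 ] gap 91.9 F [-1.2  0.2 -0.4]
 t 43.97 p [ 4.500e-01 -3.000e-04  2.998e-01] gap 91.6 F [-1.  -0.6 -0.1]
lever pivot->tip expected px [[363.24302193 194.87368826]
 [345.16470889 219.30362102]]
```

View pics/c10.png

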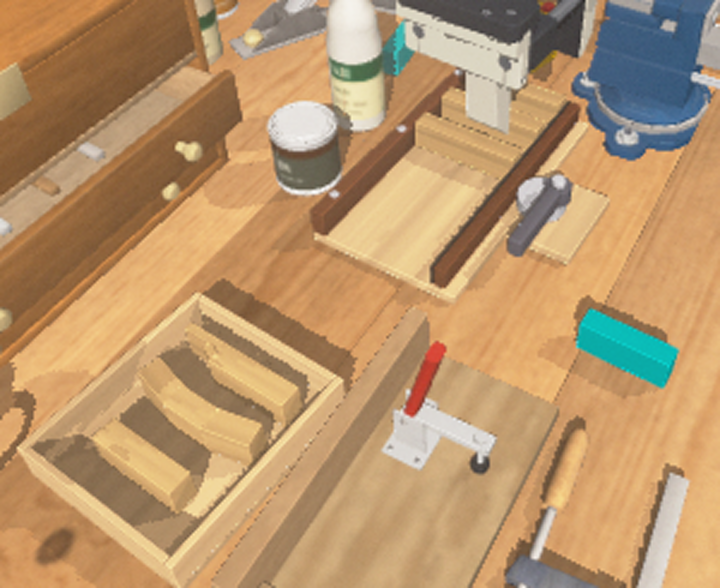

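```bash
python3 - <<'E'
from h import *
manip.hand_in(); print(manip.current_clock())
E
```

```text
the job is handed in; nothing more can be done
the job is handed in; nothing more can be done
```

I put the bowed, short and split rails into the scrap tray, then turned the cam lever to its stop. The job was handed in at about 44 s of the 72 s allowed.

- **Scrap rails:** The last picture shows all three lying upright inside the tray. I set the bowed one down in the middle. The short and split ones I released about 20 mm above the floor, so the opening fingers cleared the tray walls.
- **Sound rails:** They stayed in their lanes and were not gripped or lifted. In the last picture the arm partly hid them and I did not measure how tightly they sit. That they are tight rests on the bar being at its closed position.
- **Lever:** The gripper reached about 1.60 rad on the lever, where it lagged the command and the force rose, which I took as the stop. In the last picture the lever lies parallel to the bar, and its tip is within about 5 pixels of where a shut lever should be.
- **Bystanders and forces:** The bottle and tin look undisturbed in the last picture. The tape measure was hidden behind the arm there, but nothing worked near it. My wrist force readings between moves stayed under about 12 N.
- **Disagreement:** The images put the pivot about 2–4 mm from where I computed it. This showed as a steady 6–9 N sideways pull along the lever while turning, which went away when I released it.

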